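Load two peelers into a sprung wash cassette

TASK

Load the two loose vegetable peelers into the steel wash cassette, one in each lane, both with the blade under the hood against the sprung stop and the handle butt down inside the plain end wall. Press each one fully down so that it lies flat on the ribs, right side up, with no part of its handle above the rim, held by its spring. Push gently, without ramming the stop or forcing a peeler hard against the steel; let go of both, and do not disturb the low tin.

Things in the scene. Friction and masses are not known exactly. Their poses are not given: they have to be found in the camera images.
- cassette: Open steel cassette for two peelers, fixed, 214 x 142 mm. Origin: underside centre between the lanes, on the worktop. x runs along the lanes from the sprung end (-x, nearest the robot) to the plain end (+x); z up. Floor 3 mm thick; two cross ribs at x = -50 and +55 mm, 8 mm wide, tops at z = 10 mm, carry the peelers. Lane centres at y = +28 and -28 mm.
- hood_edge (a point): Middle of the lower edge of the hood over the sprung end, at cassette x = -63, y = 0, z = 36 mm. The hood covers both lanes from there to x = -117 mm, 3 mm thick: a blade must go in under it slanting down, handle high; then the handle is lowered. Cheeks leave each lane 32 mm wide at x = -111 to -63 mm.
- end_wall (a point): Middle of the inner top edge of the plain end wall, at cassette x = +85, y = 0, z = 30 mm (the rim); wall 8 mm thick. Cheeks 28 mm high leave each lane 32 mm wide at x = 71 to 85 mm. Side walls: inner faces at y = +68 and -68 mm, 30 mm high, cut down to 12 mm at x = -62 to +48 mm for fingers.
- lane_a (a point): Lane a: the point where the underside centre of a seated peeler comes to lie (cassette x +3, y +28, z +10 mm). x axis along the lane towards the plain end.
- lane_b (a point): Lane b: the same for the other lane (cassette x +3, y -28, z +10 mm).
- stop_a (a joint): Travel of the sprung stop of lane a (m): 0 out, 0.014 fully pushed in, at a hard stop, towards -x. Its face (29 wide, z from 9 to 31 mm) is at cassette x = -73 mm when out. Spring: 3.5 N at 0, 350 N/m more, 8.4 N at 14 mm. With the stop out the lane is 158 mm long, a peeler 164, so a seated peeler holds it in 6 mm; for the butt to pass push it in 9 to 13 mm (6.7 to 8 N).
- stop_b (a joint): The same for lane b. A stop can clamp a peeler a few mm above the ribs; then pressing on the butt with 8 N or so slides it down.
- peeler_a: Vegetable peeler with black handle and steel blade, lying on the worktop; the solid body is a bar 164 mm long, 18 wide, 17 high (black handle shell looks up to 25 wide), about 80 g. Origin: underside centre. x axis along it towards the blade, z up. The peelers are alike: either may go in either lane.
- peeler_b: The second peeler, like the first.
- peeler_a_blade (a point): Blade end of peeler_a: end of the bar, 82 mm from its origin along +x, 8.5 mm above its underside.
- peeler_a_butt (a point): Handle butt of peeler_a: 82 mm from its origin along -x, 8.5 mm above its underside.
- peeler_b_blade (a point): Blade end of peeler_b, likewise.
- peeler_b_butt (a point): Handle butt of peeler_b, likewise.
- tin: Bystander: loose low tin 75 mm across, 58 high, behind the cassette beside a cutter ring; origin underside centre.

How it is judged:
By the outcome, as a careful person would: the job done as asked, in the order asked, and still so for the second after the job is handed in, with the robot touching nothing.
It also fails if it takes over 70 s, if anything falls off the work surface, if the arm or the gripper's body presses on something with over 40 N, if the wrist force passes 120 N, or if a joint passes its speed limit or range.

ROBOT

A 6-joint arm with a two-finger parallel gripper is mounted at the origin on a cart in front of the work surface, level with it; the furniture and walls round the work are solid. World frame = base frame: x ahead of the robot, y to its left, z up, the work surface at z = 0. Lengths are in m, angles in rad, forces in N, time in s.
With the tool pointing down it reaches from about 0.25 to 0.775 m from the base axis. Payload 4 kg.
Tool frame: the origin (TCP) lies at the very end of the fingers, on their centre line; the grasp point (between the pads) lies 19 mm behind it (robot.tcp_to_grasp is the distance from the TCP to the grasp point, in m); z points along the fingers, y is the line along which they close (so a half turn about z gives the same grasp; the last joint's range is limited). The gripper opens to 94 mm and grips with 3 to 60 N. Pads are 16 mm wide; open, the fingers measure 119 mm over their backs; the gripper's body (75 mm by 177 mm) begins 78 mm behind the grasp point.
Start: joints at [1.229, 0.087, 1.371, -0, 1.684, -0.103], TCP at [0.13, 0.534, 0.206] pointing down, gripper open.
Joint ranges: [-3.1, 3.1], [-0.76, 2.03], [0.27, 2.55], [-1.08, 4.22], [0.17, 2.65], [-2.57, 2.57]. Speed limits (rad/s): [2.79, 2.79, 3.14, 3.14, 3.14, 3.14].

INTERFACE

Orientations are given as [roll, pitch, yaw] about the fixed x, y, z axes, in that order (R = Rz(yaw) Ry(pitch) Rx(roll)).
In Python, from bench import robot, vision, job gives the robot as it stands (robot), with the cameras (vision) and the job (job).
- The arm moves only by the shell command python3 nudge.py FILE, which reads ROWS from the file FILE. ROWS is a JSON list of rows, 1 to 20 of them, each an object with the fields jaw (the finger opening in m), d (a list: dx, dy, dz in m), yaw (a turn about the tool's z in rad); a field left out counts as zero (the opening has to be given); each row shifts and turns the commanded pose from where the row before left it, along the tool's axes as they then stand; what a row does not reach is not made up. A row lasts 1/12 s, in which the tool goes at most 0.0417 m and 0.125 rad, less where a joint would pass 70% of its speed; a pose out of reach is approached as far as the arm can. The fingers move at their own pace and stop on an object; the grip force is fixed at half the most. Time passes only in rows, so rows that do not move let the fingers close. It prints the time, the measured TCP pose, the force, the opening and the grip force at its end. Input that does not fit is refused with a message, and nothing moves.
- robot.get_obs(): the state, without advancing time (a new reading comes with each control period).
- vision.snapshot(name): name is "scene" or "top" or "wrist"; returns a dict with "color" (384x512x3 uint8, blue, green, red), "fx", "fy", "cx", "cy" (pixels), "extrinsics" (4x4, takes a point from world to camera coordinates). Camera axes: x right, y down, z forward; pixel columns grow to the right and rows downward; lengths in m; the calibration is good to about 2 mm. The wrist camera is an equidistant fisheye: a pixel r from the principal point sees the ray r / f radians off the axis. A picture is of the moment at which its call begins. There is no depth.
- job.close_job(): hands the job in; it is judged then, once.
The state is a dict: "time": time; "joint_positions": joint angles; "qvel": joint speeds; "joint_torque": joint torques, N m; "tool_pos": TCP position; "ee_rot": TCP orientation; "wrist_force": force on the tool from outside, world axes, zero at the start; "wrist_torque": the same for the moment, N m; "width": finger opening in m; "finger_force": force on a finger pad.
Only numpy, scipy, OpenCV 4.12 (cv2) and the standard library are available. Lean on these libraries where they do the work, as an engineer would, in place of code of your own. Each camera call takes 0.05 s, during which the arm holds its last target. There are 200 camera calls.

## Working session

There is one attempt and no reset: what is moved stays moved. The work goes in short steps, Python scripts to look and compute and a shell command to move; the robot and the scene stay as the last step left them, time stands still between calls to the robot, and variables do not carry over. Pictures are saved under pics/ and viewed, at most 14 in all, crops included, and the job is handed in when it is done.

```bash
ls; mkdir -p pics; python3 - <<'E'
from bench import robot, vision, job
import cv2,numpy as np
for n in ["scene","top"]:
    s=vision.snapshot(n); cv2.imwrite(f"pics/{n}0.png",s["color"]); print(n,s["fx"],s["fy"],s["cx"],s["cy"],np.round(s["extrinsics"],4).tolist())
o=robot.get_obs(); print({k:np.round(v,3).tolist() for k,v in o.items()}); print(robot.tcp_to_grasp)
E
```

```text
bench.py
nudge.py
pics
scene 353.85569484511035 353.85569484511035 249.98506530600605 188.31851246747 [[0.8667, -0.4988, 0.0003, -0.4847], [-0.2637, -0.4588, -0.8485, 0.0787], [0.4234, 0.7353, -0.5292, 0.8249], [0.0, 0.0, 0.0, 1.0]]
top 423.79499892440674 423.79499892440674 256.90386256549164 186.28649391144734 [[-0.0062, -1.0, 0.0076, -0.1924], [-0.9964, 0.0056, -0.0845, 0.466], [0.0845, -0.0081, -0.9964, 0.868], [0.0, 0.0, 0.0, 1.0]]
{'time': 0.1, 'joint_positions': [1.229, 0.088, 1.372, 0.0, 1.684, -0.103], 'qvel': [0.001, -0.002, -0.003, 0.0, -0.0, -0.001], 'joint_torque': [0.003, -34.125, -30.33, 0.072, 0.03, -0.0], 'tool_pos': [0.13, 0.534, 0.204], 'ee_rot': [-3.14, -0.0, 2.903], 'wrist_force': [-0.27, -0.256, 0.504], 'wrist_torque': [-0.036, -0.044, 0.004], 'finger_force': 0.0, 'width': 0.094}
0.0188
```

View pics/top0.png

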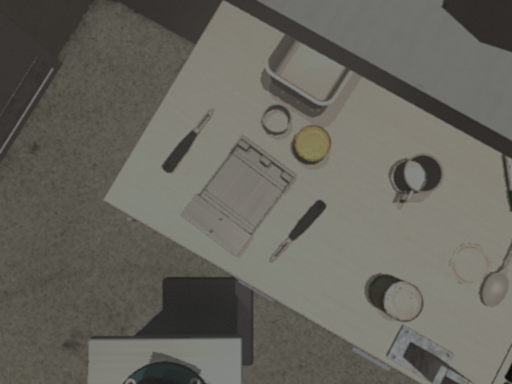

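View pics/scene0.png

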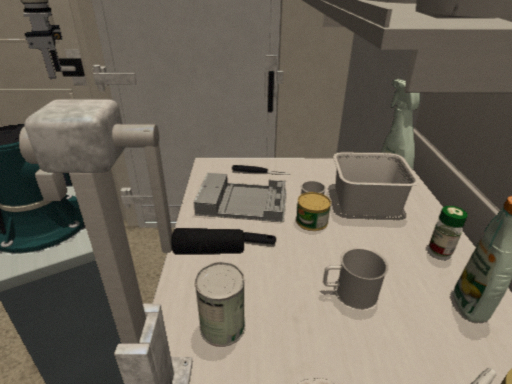

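The top view shows the cassette around (240,195), with its hood at the lower left near (220,225). One peeler has its butt at (168,168) and its blade at (212,112), the other its butt at (322,205) and its blade at (272,260). The tin is at (312,143).

```bash
cat > h.py <<'E'
import numpy as np,cv2
from bench import robot, vision, job
from scipy.spatial.transform import Rotation as R
def ray(s,u,v):
    E=np.array(s["extrinsics"]);c=-E[:3,:3].T@E[:3,3]
    d=E[:3,:3].T@np.array([(u-s["cx"])/s["fx"],(v-s["cy"])/s["fy"],1]);return c,d
def onz(s,u,v,z):
    c,d=ray(s,u,v);return c+d*(z-c[2])/d[2]
def proj(s,p):
    E=np.array(s["extrinsics"]);q=E[:3,:3]@np.array(p)+E[:3,3];return s["cx"]+s["fx"]*q[0]/q[2],s["cy"]+s["fy"]*q[1]/q[2]
def pose():
    o=robot.get_obs();return np.array(o["tool_pos"]),R.from_euler("xyz",o["ee_rot"]).as_matrix(),o
E
python3 - <<'E'
from h import *
s=vision.snapshot("top");im=s["color"]
c=cv2.resize(im[100:270,150:340],None,fx=4,fy=4,interpolation=cv2.INTER_CUBIC)
c=cv2.convertScaleAbs(c[:600],alpha=1.6);c=cv2.resize(im[105:255,150:340],None,fx=4,fy=4,interpolation=cv2.INTER_CUBIC)
c=cv2.convertScaleAbs(c,alpha=1.5);cv2.imwrite("pics/crop1.png",c);print(c.shape)
m=(im.max(2)<60).astype(np.uint8);m[:, :150]=0;m[:100]=0;m[265:]=0
n,l,st,ce=cv2.connectedComponentsWithStats(m)
for i in range(1,n):
    if st[i,4]>100:
        p=np.argwhere(l==i)[:,::-1].astype(np.float32);r=cv2.minAreaRect(p);print(st[i],r)
        print(np.array([onz(s,*q,.012) for q in cv2.boxPoints(r)]).round(4).tolist())
E
```

```text
(600, 760, 3)
[ 408  100  104   58 1504] ((462.8544921875, 122.48722839355469), (117.71932220458984, 14.947025299072266), 29.15691566467285)
[[0.6501, -0.5222, 0.012], [0.6789, -0.5391, 0.012], [0.5521, -0.7554, 0.012], [0.5239, -0.7381, 0.012]]
[163 131  33  41 425] ((179.61135864257812, 151.08514404296875), (10.046290397644043, 46.960567474365234), 37.405357360839844)
[[0.5085, 0.0072, 0.012], [0.5885, -0.0526, 0.012], [0.5752, -0.0698, 0.012], [0.4953, -0.0098, 0.012]]
[413 156  28  34 466] ((428.31195068359375, 171.20643615722656), (33.90705108642578, 22.317354202270508), 73.3007583618164)
[[0.524, -0.5282, 0.012], [0.5376, -0.5746, 0.012], [0.4678, -0.5924, 0.012], [0.4544, -0.5464, 0.012]]
[394 162  17  31 249] ((401.0299377441406, 177.95578002929688), (30.21558380126953, 13.823629379272461), 79.11447143554688)
[[0.5108, -0.4821, 0.012], [0.5162, -0.5113, 0.012], [0.4527, -0.5211, 0.012], [0.4473, -0.4921, 0.012]]
[290 201  35  39 426] ((306.3482666015625, 219.92066955566406), (10.214593887329102, 47.585060119628906), 41.633541107177734)
[[0.3642, -0.2571, 0.012], [0.4385, -0.3249, 0.012], [0.424, -0.3408, 0.012], [0.3499, -0.2729, 0.012]]
```

View pics/crop1.png

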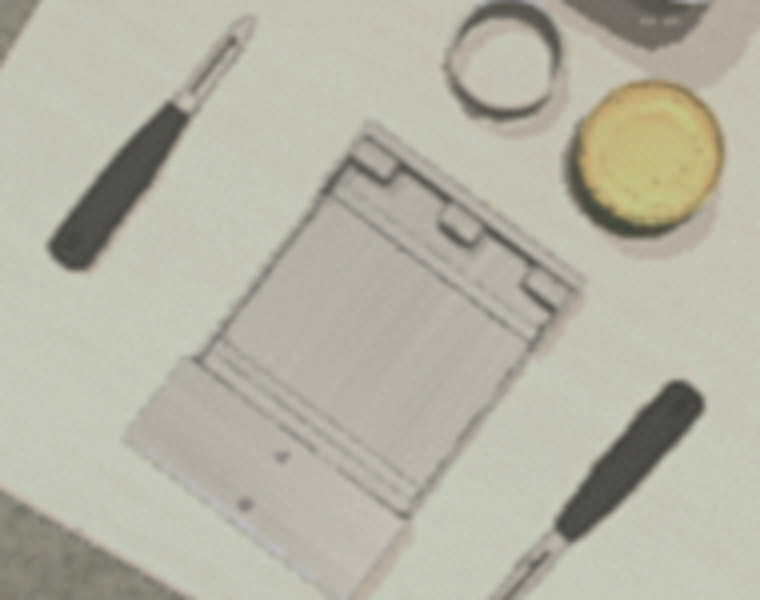

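The crop shows the cassette's hood edge from (192,357) to (410,518) and its end-wall outer corners at (367,122) and (583,287). The left peeler runs from its butt at (70,258) to its tip at (253,18).

```bash
cat >> h.py <<'E'
def to(target,yaw):
    p,Rm,o=pose();d=Rm.T@(np.array(target)-p);y=o["ee_rot"][2]
    print("tool delta",d.round(4),"turn",round(float(-((yaw-y+np.pi)%(2*np.pi)-np.pi)),3),"| at",p.round(4),"yaw",round(float(y),3),"F",np.round(o["wrist_force"],1))
E
python3 - <<'E'
from h import *
from scipy.optimize import least_squares
s=vision.snapshot("top");im=s["color"]
c2=lambda a,b:((a+.5)/4-.5+150,(b+.5)/4-.5+105)
mod=np.array([[93,71,30],[93,-71,30],[-63,71,39],[-63,-71,39]])/1000.
pix=np.array([c2(367,122),c2(583,287),c2(192,357),c2(410,518)])
def W(x,m):
    c,si=np.cos(x[2]),np.sin(x[2]);return np.stack([x[0]+c*m[:,0]-si*m[:,1],x[1]+si*m[:,0]+c*m[:,1],m[:,2]],1)
f=lambda x:(np.array([proj(s,p) for p in W(x,mod)])-pix).ravel()
r=least_squares(f,[.43,-.18,-.6]);print("cassette",r.x.round(4),r.fun.round(2))
print("edge dirs pix->world", [onz(s,*p,z)[:2].round(4).tolist() for p,z in zip(pix,mod[:,2])])
# peelers: handle centreline + blade tip
m=(im.max(2)<75).astype(np.uint8)
for (x0,y0,w,h,tip) in [(160,125,34,55,c2(253,17)),(285,195,45,50,(271.5,260.5))]:
    k=np.argwhere(m[y0:y0+h,x0:x0+w])[:,::-1]+[x0,y0]
    q=np.array([onz(s,*p,.010)[:2] for p in k]);t=onz(s,*tip,.008)[:2]
    mu=q.mean(0);d=np.linalg.svd(q-mu)[2][0];d*=np.sign(d@(t-mu));n=np.array([-d[1],d[0]])
    a=(q-mu)@d;b=(q-mu)@n
    butt=mu+d*a.min();print("butt",butt.round(4),"yaw",np.arctan2(d[1],d[0]).round(4),"hlen",np.ptp(a).round(4),"hw",np.ptp(b).round(4),"len",((t-butt)@d).round(4),"tip off",((t-mu)@n).round(4))
    td=t-butt;td/=np.linalg.norm(td);print(" origin",(butt+.082*d).round(4),"tipyaw",np.arctan2(td[1],td[0]).round(4))
E
```

```text
cassette [ 0.4557 -0.1652 -0.6452] [ 0.56 -0.41  1.25 -1.43 -1.45  0.19 -0.31  1.55]
edge dirs pix->world [[0.5718, -0.1632], [0.4843, -0.2752], [0.4484, -0.0735], [0.3658, -0.1847]]
butt [ 5.009e-01 -3.000e-04] yaw -0.6319 hlen 0.1029 hw 0.0241 len 0.1671 tip off -0.0028
 origin [ 0.5671 -0.0487] tipyaw -0.6486
butt [ 0.432  -0.3345] yaw 2.3983 hlen 0.1032 hw 0.0232 len 0.1642 tip off 0.002
 origin [ 0.3716 -0.279 ] tipyaw 2.4104
```

```bash
python3 -c "
from h import *
to([.5546,-.0403,.10],2.50)"
```

```text
tool delta [-0.5484 -0.4575  0.1053] turn 0.403 | at [0.13   0.5341 0.2048] yaw 2.903 F [ 0.2 -0.2  0.1]
```

```bash
echo '[{"jaw":0.06, "d":[-0.0274, -0.0229, 0]}, {"jaw":0.06, "d":[-0.0274, -0.0229, 0]}, {"jaw":0.06, "d":[-0.0274, -0.0229, 0]}, {"jaw":0.06, "d":[-0.0274, -0.0229, 0]}, {"jaw":0.06, "d":[-0.0274, -0.0229, 0]}, {"jaw":0.06, "d":[-0.0274, -0.0229, 0]}, {"jaw":0.06, "d":[-0.0274, -0.0229, 0]}, {"jaw":0.06, "d":[-0.0274, -0.0229, 0]}, {"jaw":0.06, "d":[-0.0274, -0.0229, 0]}, {"jaw":0.06, "d":[-0.0274, -0.0229, 0]}, {"jaw":0.06, "d":[-0.0274, -0.0229, 0]}, {"jaw":0.06, "d":[-0.0274, -0.0229, 0]}, {"jaw":0.06, "d":[-0.0274, -0.0229, 0]}, {"jaw":0.06, "d":[-0.0274, -0.0229, 0]}, {"jaw":0.06, "d":[-0.0274, -0.0229, 0]}, {"jaw":0.06, "d":[-0.0274, -0.0229, 0]}, {"jaw":0.06, "d":[-0.0274, -0.0229, 0]}, {"jaw":0.06, "d":[-0.0274, -0.0229, 0]}, {"jaw":0.06, "d":[-0.0274, -0.0229, 0]}, {"jaw":0.06, "d":[-0.0274, -0.0229, 0]}]' > rows.txt && python3 nudge.py rows.txt && echo '[{"jaw":0.06, "d":[0, 0, 0.025], "yaw":0.1}, {"jaw":0.06, "d":[0, 0, 0.025], "yaw":0.1}, {"jaw":0.06, "d":[0, 0, 0.025], "yaw":0.1}, {"jaw":0.06, "d":[0, 0, 0.025], "yaw":0.1}, {"jaw":0.06}, {"jaw":0.06}]' > rows.txt && python3 nudge.py rows.txt ; python3 -c "
from h import *
to([.5546,-.0403,.003],2.50)
s=vision.snapshot('wrist');cv2.imwrite('pics/w1.png',s['color']);print(s['fx'],s['cx'],s['cy'],s['extrinsics'])
np.save('w1.npy',s,allow_pickle=True)"
```

```text
time: 1.87
tool_pos: [0.5549, -0.0419, 0.2052]
ee_rot: [3.141, -0.0, 2.902]
wrist_force: [1.7, -0.2, 0.9]
width: 0.0602
finger_force: 0.0
time: 2.37
tool_pos: [0.5529, -0.04, 0.1039]
ee_rot: [-3.14, -0.004, 2.505]
wrist_force: [0.2, 0.1, -0.7]
width: 0.0596
finger_force: 0.0
tool delta [-0.0019  0.0009  0.1009] turn 0.005 | at [ 0.5529 -0.04    0.1039] yaw 2.505 F [ 0.2  0.1 -0.7]
297.3186396354542 258.59228546369036 190.52467805174982 [[ 0.59492894  0.80377728 -0.00127735 -0.29658597]
 [ 0.78278197 -0.5790266   0.22799249 -0.45600834]
 [ 0.18251557 -0.13663922 -0.97366205  0.18517933]
 [ 0.          0.          0.          1.        ]]
```

View pics/w1.png

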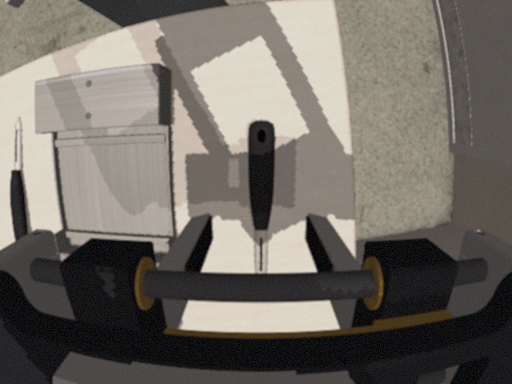

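The wrist view shows the peeler upright at column 261, centred between the fingertips (212 and 307), butt at row 122. The cassette is at the upper left, its hood edge at row 132. I can descend.

```bash
echo '[{"jaw":0.05, "d":[-0.001, 0, 0.025]}, {"jaw":0.05, "d":[0, 0, 0.025]}, {"jaw":0.05, "d":[0, 0, 0.025]}, {"jaw":0.05, "d":[0, 0, 0.015]}, {"jaw":0.05, "d":[0, 0, 0.008]}, {"jaw":0.05, "d":[0, 0, 0.002]}, {"jaw":0.05}, {"jaw":0.005}, {"jaw":0.005}, {"jaw":0.005}, {"jaw":0.005}, {"jaw":0.005}, {"jaw":0.005}]' > rows.txt && python3 nudge.py rows.txt
```

```text
time: 3.5
tool_pos: [0.5554, -0.0408, 0.006]
ee_rot: [3.141, 0.001, 2.503]
wrist_force: [0.3, 1.5, 2.8]
width: 0.0187
finger_force: 30.0
```

```bash
echo '[{"jaw":0.005, "d":[0, 0, -0.02]}, {"jaw":0.005, "d":[0, 0, -0.03]}, {"jaw":0.005, "d":[0, 0, -0.03]}, {"jaw":0.005, "d":[0, 0, -0.03]}, {"jaw":0.005}]' > rows.txt && python3 nudge.py rows.txt; python3 -c "
import cv2
im=cv2.imread('pics/w1.png')[50:250,20:200];im=cv2.convertScaleAbs(im,alpha=1.2);cv2.imwrite('pics/w1c.png',cv2.resize(im,None,fx=3,fy=3,interpolation=cv2.INTER_CUBIC))"
```

```text
time: 3.92
tool_pos: [0.559, -0.0415, 0.1229]
ee_rot: [3.136, 0.011, 2.503]
wrist_force: [1.0, -0.4, 0.8]
width: 0.0186
finger_force: 30.0
```

View pics/w1c.png

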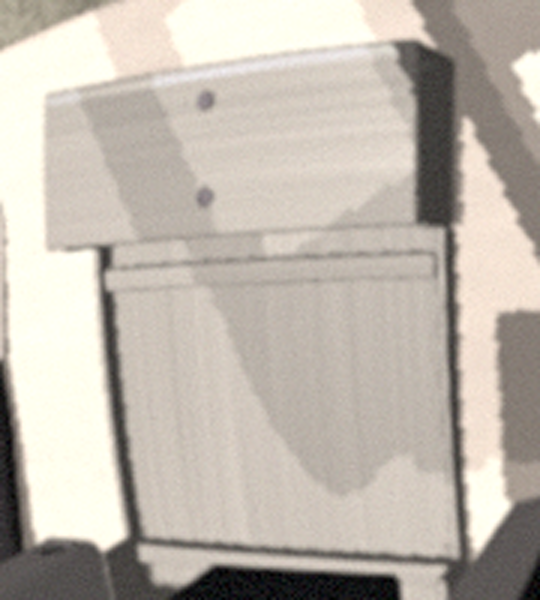

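The crop shows the hood's front edge from (48,247) to (417,224), the hood's back corners at (47,95) and (393,45), and the far rib's near edge running from (138,543) to (460,558).

```bash
python3 - <<'E'
from h import *
from scipy.optimize import least_squares
w=np.load('w1.npy',allow_pickle=True).item();s=vision.snapshot("top")
def onzf(s,u,v,z):
    E=s["extrinsics"];c=-E[:3,:3].T@E[:3,3];a=np.array([u-s["cx"],v-s["cy"]]);r=np.hypot(*a);th=r/s["fx"]
    d=E[:3,:3].T@np.array([*(a/r*np.sin(th)),np.cos(th)]);return (c+d*(z-c[2])/d[2])[:2]
cw=lambda a,b:((a+.5)/3-.5+20,(b+.5)/3-.5+50)
c2=lambda a,b:((a+.5)/4-.5+150,(b+.5)/4-.5+105)
A=[onzf(w,*cw(*p),z) for p,z in [((48,247),.039),((417,224),.039),((47,95),.039),((393,45),.039)]]
print(np.round(A,4).tolist())
B=[onz(s,*c2(*p),z)[:2] for p,z in [((367,122),.03),((583,287),.03),((192,357),.039),((410,518),.039)]]
for nm,P,M in [("wrist",A,[[-63,-71],[-63,71],[-121,-71],[-121,71]]),("top",B,[[93,71],[93,-71],[-63,71],[-63,-71]])]:
    M=np.array(M)/1e3;P=np.array(P)
    g=lambda x:(P-(x[:2]+M@np.array([[np.cos(x[2]),np.sin(x[2])],[-np.sin(x[2]),np.cos(x[2])]]))).ravel()
    r=least_squares(g,[.45,-.16,-.64]);print(nm,r.x.round(4),(r.fun*1e3).round(1))
for p in [(138,543),(460,558)]:
    q=onzf(w,*cw(*p),.01);print("rib",q.round(4), "cass frame",(np.array([[.799,-.601],[.601,.799]])@(q-[.4557,-.1652])).round(4))
E
```

```text
[[0.3625, -0.1798], [0.4487, -0.0686], [0.3211, -0.1482], [0.4023, -0.0431]]
wrist [ 0.4571 -0.1654 -0.6472] [-1.5  4.2 -0.9  2.2  3.4  0.9 -1.1 -7.3]
top [ 0.4556 -0.1651 -0.6453] [-0.8  1.1 -2.9  2.6  0.4 -3.   3.2 -0.7]
rib [ 0.4564 -0.2469] cass frame [ 0.0497 -0.0648]
rib [ 0.5371 -0.137 ] cass frame [0.0481 0.0714]
```

```bash
echo '[{"jaw":0.005, "yaw":0.125}, {"jaw":0.005, "yaw":0.125}, {"jaw":0.005, "yaw":0.125}, {"jaw":0.005, "yaw":0.125}, {"jaw":0.005, "yaw":0.125}, {"jaw":0.005, "yaw":0.125}, {"jaw":0.005, "yaw":0.125}, {"jaw":0.005, "yaw":0.125}, {"jaw":0.005, "yaw":0.125}, {"jaw":0.005, "yaw":0.125}, {"jaw":0.005, "yaw":0.125}, {"jaw":0.005, "yaw":0.125}, {"jaw":0.005, "yaw":0.125}, {"jaw":0.005, "yaw":0.125}, {"jaw":0.005, "yaw":0.125}, {"jaw":0.005, "yaw":0.125}, {"jaw":0.005, "yaw":0.125}, {"jaw":0.005, "yaw":0.125}, {"jaw":0.005, "yaw":0.125}, {"jaw":0.005, "yaw":0.125}]' > rows.txt && python3 nudge.py rows.txt; echo '[{"jaw":0.005, "yaw":0.125}, {"jaw":0.005, "yaw":0.125}, {"jaw":0.005, "yaw":0.125}, {"jaw":0.005, "yaw":0.125}, {"jaw":0.005, "yaw":0.125}, {"jaw":0.005, "yaw":0.024}, {"jaw":0.005}, {"jaw":0.005}]' > rows.txt && python3 nudge.py rows.txt
cat >> h.py <<'E'
C=np.array([.456,-.1652]);PSI=-.646
def cas(x,y,z,yaw=PSI):
    c,s=np.cos(PSI),np.sin(PSI);to([C[0]+c*x-s*y,C[1]+s*x+c*y,z],yaw)
    p,_,_=pose();d=p[:2]-C;print("tcp in cassette mm",round(1e3*(c*d[0]+s*d[1]),1),round(1e3*(-s*d[0]+c*d[1]),1),round(1e3*p[2],1))
E
python3 -c "
from h import *
cas(.038,.028,.06)"
```

```text
time: 5.63
tool_pos: [0.5536, -0.0406, 0.1127]
ee_rot: [-3.141, 0.004, -0.003]
wrist_force: [-0.2, 0.7, -1.6]
width: 0.0187
finger_force: 30.0
time: 6.3
tool_pos: [0.5543, -0.0407, 0.1141]
ee_rot: [3.141, 0.002, -0.644]
wrist_force: [-0.3, 0.7, -2.0]
width: 0.0186
finger_force: 30.0
tool delta [0.0342 0.1306 0.0542] turn 0.002 | at [ 0.5543 -0.0407  0.1141] yaw -0.644 F [-0.3  0.7 -2. ]
tcp in cassette mm 3.6 158.6 114.1
```

```bash
echo '[{"jaw":0.005, "d":[0.006, 0.022, 0]}, {"jaw":0.005, "d":[0.006, 0.022, 0]}, {"jaw":0.005, "d":[0.006, 0.022, 0]}, {"jaw":0.005, "d":[0.006, 0.022, 0]}, {"jaw":0.005, "d":[0.006, 0.022, 0]}, {"jaw":0.005, "d":[0.0042, 0.0206, 0]}, {"jaw":0.005, "d":[0, 0, 0.02]}, {"jaw":0.005, "d":[0, 0, 0.02]}, {"jaw":0.005, "d":[0, 0, 0.014]}, {"jaw":0.005}, {"jaw":0.005}, {"jaw":0.005}]' > rows.txt && python3 nudge.py rows.txt
python3 -c "
from h import *
cas(.038,.028,.036)
for n in ['scene','wrist']:
    s=vision.snapshot(n);im=s['color'];np.save(n+'2.npy',s,allow_pickle=True)
    cv2.imwrite('pics/%s2.png'%n,im)
a=cv2.resize(cv2.imread('pics/scene2.png')[140:240,150:330],None,fx=4,fy=4);cv2.imwrite('pics/s2c.png',a)"
```

```text
time: 7.3
tool_pos: [0.5043, -0.1658, 0.0623]
ee_rot: [-3.141, -0.001, -0.645]
wrist_force: [0.7, -0.8, -1.0]
width: 0.0189
finger_force: 30.0
tool delta [-0.001   0.0006  0.0263] turn 0.001 | at [ 0.5043 -0.1658  0.0623] yaw -0.645 F [ 0.7 -0.8 -1. ]
tcp in cassette mm 38.9 28.5 62.3
```

View pics/wrist2.png

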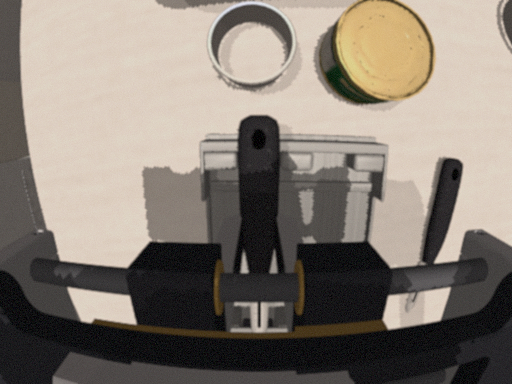

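The wrist view shows the peeler straight along lane a. Its butt is at (259,130) over the end wall (row ~145), and the tin, at (380,50), is clear. I'll lower it so the butt rests on the wall and tilts the blade down.

```bash
echo '[{"jaw":0.005, "d":[0, 0, 0.012]}, {"jaw":0.005, "d":[0, 0, 0.01]}, {"jaw":0.005, "d":[0, 0, 0.003]}, {"jaw":0.005, "d":[0, 0, 0.002]}, {"jaw":0.005, "d":[0, 0, 0.002]}, {"jaw":0.005}, {"jaw":0.005}]' > rows.txt && python3 nudge.py rows.txt; echo '[{"jaw":0.005, "d":[0, 0, 0.002]}, {"jaw":0.005, "d":[0, 0, 0.001]}, {"jaw":0.005, "d":[0, 0, 0.001]}, {"jaw":0.005}, {"jaw":0.005}]' > rows.txt && python3 nudge.py rows.txt
python3 -c "
from h import *
cas(.038,.028,.03);print(pose()[2]['wrist_torque'])
s=vision.snapshot('scene');a=cv2.resize(s['color'][140:240,150:330],None,fx=4,fy=4);cv2.imwrite('pics/s3c.png',a)"
```

```text
time: 7.98
tool_pos: [0.5038, -0.1657, 0.0327]
ee_rot: [-3.141, -0.0, -0.646]
wrist_force: [-1.1, 0.5, 0.9]
width: 0.0187
finger_force: 30.0
time: 8.4
tool_pos: [0.5039, -0.1657, 0.0289]
ee_rot: [-3.141, -0.001, -0.646]
wrist_force: [-2.2, 1.6, 5.2]
width: 0.0187
finger_force: 30.0
tool delta [-0.0005  0.0005 -0.0011] turn -0.0 | at [ 0.5039 -0.1657  0.0289] yaw -0.646 F [-2.2  1.6  5.2]
tcp in cassette mm 38.5 28.5 28.9
[ 0.22883849  0.40794426 -0.01858353]
```

View pics/s3c.png

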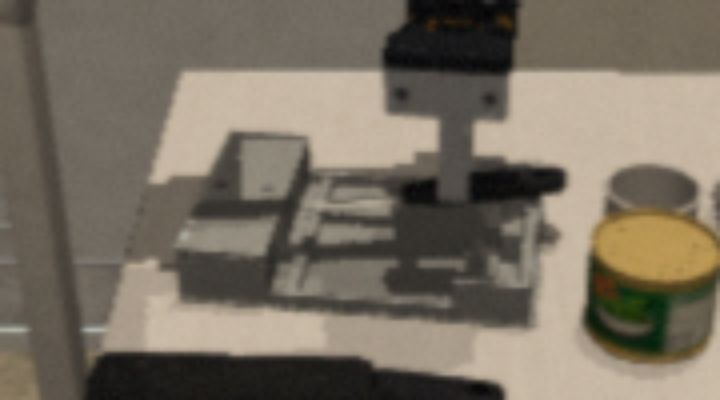

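The scene crop shows the peeler tilted blade-down, with the butt at (555,180) on the end wall and the blade at (330,205) just short of the hood edge. Next I'll slide it in under the hood.

```bash
echo '[{"jaw":0.005, "d":[-0.001, 0, -0.001]}, {"jaw":0.005, "d":[-0.003, 0, 0.0004]}, {"jaw":0.005, "d":[-0.003, 0, 0.0004]}, {"jaw":0.005, "d":[-0.003, 0, 0.0004]}, {"jaw":0.005, "d":[-0.003, 0, 0.0004]}, {"jaw":0.005, "d":[-0.002, 0, 0.0004]}, {"jaw":0.005}, {"jaw":0.005}]' > rows.txt && python3 nudge.py rows.txt; python3 -c "
from h import *
cas(.0115,.028,.026)"; echo '[{"jaw":0.005, "d":[-0.002, 0, 0.0003]}, {"jaw":0.005, "d":[-0.002, 0, 0.0003]}, {"jaw":0.005, "d":[-0.001, 0, 0.0002]}, {"jaw":0.005}, {"jaw":0.005}]' > rows.txt && python3 nudge.py rows.txt;python3 -c "
from h import *
cas(.0115,.028,.026)"
```

```text
time: 9.12
tool_pos: [0.4911, -0.1562, 0.0272]
ee_rot: [3.142, 0.001, -0.646]
wrist_force: [-1.2, 0.5, 0.7]
width: 0.0186
finger_force: 30.0
tool delta [-0.0111  0.0003  0.0013] turn -0.0 | at [ 0.4911 -0.1562  0.0272] yaw -0.646 F [-1.2  0.5  0.7]
tcp in cassette mm 22.6 28.3 27.2
time: 9.53
tool_pos: [0.4885, -0.1542, 0.0271]
ee_rot: [-3.141, -0.002, -0.646]
wrist_force: [3.2, -3.4, -0.9]
width: 0.0186
finger_force: 30.0
tool delta [-0.0078  0.0004  0.0011] turn -0.0 | at [ 0.4885 -0.1542  0.0271] yaw -0.646 F [ 3.2 -3.4 -0.9]
tcp in cassette mm 19.3 28.4 27.1
```

```bash
echo '[{"jaw":0.005, "d":[-0.002, 0, 0.0003]}, {"jaw":0.005, "d":[-0.002, 0, 0.0003]}, {"jaw":0.005, "d":[-0.002, 0, 0.0003]}, {"jaw":0.005, "d":[-0.001, 0, 0]}, {"jaw":0.005}, {"jaw":0.005}, {"jaw":0.005}]' > rows.txt && python3 nudge.py rows.txt;python3 -c "
from h import *
cas(.0115,.028,.026)"
```

```text
time: 10.12
tool_pos: [0.4839, -0.1506, 0.0269]
ee_rot: [-3.141, -0.005, -0.646]
wrist_force: [4.9, -3.4, -0.6]
width: 0.0185
finger_force: 30.0
tool delta [-0.002   0.0004  0.0009] turn -0.0 | at [ 0.4839 -0.1506  0.0269] yaw -0.646 F [ 4.9 -3.4 -0.6]
tcp in cassette mm 13.5 28.4 26.9
```

```bash
echo '[{"jaw":0.005, "d":[-0.0015, 0, 0]}, {"jaw":0.005, "d":[-0.001, 0, 0]}, {"jaw":0.005, "d":[0, 0, 0.001]}, {"jaw":0.005, "d":[0, 0, 0.001]}, {"jaw":0.005, "d":[0, 0, 0.001]}, {"jaw":0.005, "d":[0, 0, 0.001]}, {"jaw":0.005}, {"jaw":0.005}]' > rows.txt && python3 nudge.py rows.txt;python3 -c "
from h import *
cas(.0115,.028,.022)"
```

```text
time: 10.78
tool_pos: [0.4825, -0.1494, 0.0234]
ee_rot: [-3.141, -0.006, -0.646]
wrist_force: [5.2, -4.9, 1.4]
width: 0.0191
finger_force: 30.0
tool delta [-0.0002  0.0005  0.0014] turn -0.0 | at [ 0.4825 -0.1494  0.0234] yaw -0.646 F [ 5.2 -4.9  1.4]
tcp in cassette mm 11.7 28.5 23.4
```

```bash
echo '[{"jaw":0.005, "d":[0, 0, 0.0015]}, {"jaw":0.005, "d":[0, 0, 0.0015]}, {"jaw":0.005, "d":[0, 0, 0.001]}, {"jaw":0.005}, {"jaw":0.005}]' > rows.txt && python3 nudge.py rows.txt;python3 -c "
from h import *
cas(.0115,.028,.017)"; echo '[{"jaw":0.005, "d":[0, 0, 0.001]}, {"jaw":0.005, "d":[0, 0, 0.001]}, {"jaw":0.005, "d":[0, 0, 0.001]}, {"jaw":0.005}, {"jaw":0.005}]' > rows.txt && python3 nudge.py rows.txt;python3 -c "
from h import *
cas(.0115,.028,.017)
s=vision.snapshot('scene');a=cv2.resize(s['color'][140:240,150:330],None,fx=4,fy=4);cv2.imwrite('pics/s4c.png',a)"
```

```text
time: 11.2
tool_pos: [0.4823, -0.1493, 0.0192]
ee_rot: [-3.141, -0.006, -0.646]
wrist_force: [4.9, -5.2, 1.7]
width: 0.0186
finger_force: 30.0
tool delta [0.     0.0005 0.0022] turn -0.0 | at [ 0.4823 -0.1493  0.0192] yaw -0.646 F [ 4.9 -5.2  1.7]
tcp in cassette mm 11.5 28.5 19.2
time: 11.62
tool_pos: [0.4825, -0.1495, 0.0167]
ee_rot: [-3.141, -0.006, -0.646]
wrist_force: [4.2, -3.6, 3.9]
width: 0.0186
finger_force: 30.0
tool delta [-0.0002  0.0005 -0.0003] turn -0.0 | at [ 0.4825 -0.1495  0.0167] yaw -0.646 F [ 4.2 -3.6  3.9]
tcp in cassette mm 11.7 28.5 16.7
```

View pics/s4c.png

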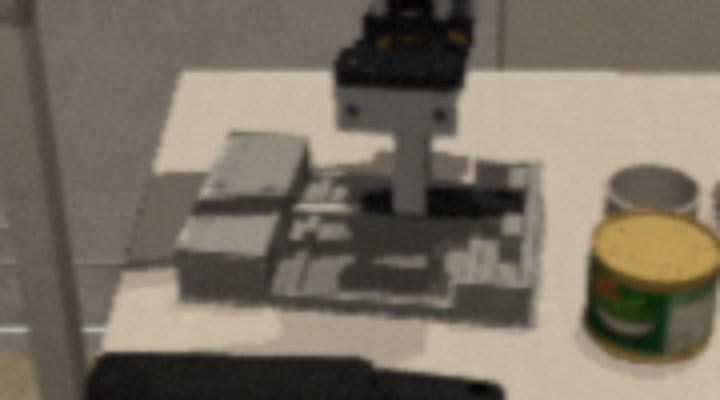

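The scene crop shows the peeler lying almost flat, with the butt at (520,200) inside the end wall and the blade under the hood. I'll let it back gently against the wall, release it and press the butt.

```bash
echo '[{"jaw":0.005, "d":[0.0015, 0, 0.0003]}, {"jaw":0.005, "d":[0.0015, 0, 0.0002]}, {"jaw":0.005, "d":[0.001, 0, 0]}, {"jaw":0.005}, {"jaw":0.04}, {"jaw":0.04}, {"jaw":0.04}, {"jaw":0.04}, {"jaw":0.04, "d":[0, 0, -0.015]}, {"jaw":0.04, "d":[0, 0, -0.02]}, {"jaw":0.04, "d":[0, 0, -0.015]}, {"jaw":0.0}, {"jaw":0.0}, {"jaw":0.0}, {"jaw":0.0}]' > rows.txt && python3 nudge.py rows.txt;python3 -c "
from h import *
cas(.058,.028,.035)
s=vision.snapshot('scene');a=cv2.resize(s['color'][140:240,150:330],None,fx=4,fy=4);cv2.imwrite('pics/s5c.png',a)"
```

```text
time: 12.92
tool_pos: [0.4822, -0.1498, 0.0625]
ee_rot: [3.141, 0.003, -0.646]
wrist_force: [-1.2, -0.3, -0.3]
width: 0.0165
finger_force: 0.0
tool delta [0.0465 0.0001 0.0274] turn -0.0 | at [ 0.4822 -0.1498  0.0625] yaw -0.646 F [-1.2 -0.3 -0.3]
tcp in cassette mm 11.6 28.1 62.5
```

View pics/s5c.png

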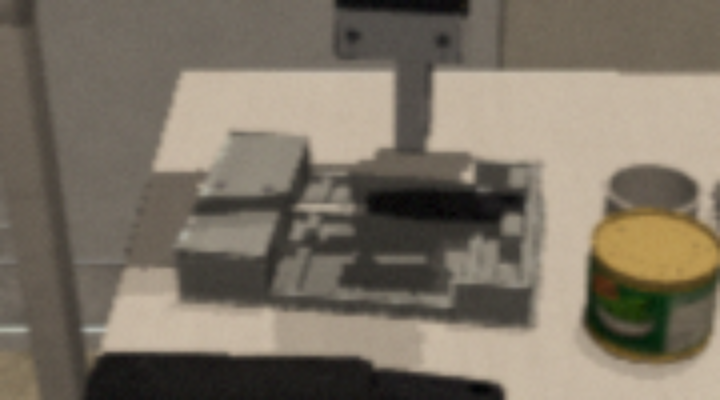

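It is released and lies in lane a, with the butt against the end wall at (520,200). Now I'll press it down.

```bash
echo '[{"jaw":0, "d":[0.016, 0, 0]}, {"jaw":0, "d":[0.016, 0, 0]}, {"jaw":0, "d":[0.0145, 0, 0]}, {"jaw":0}, {"jaw":0, "d":[0, 0, 0.014]}, {"jaw":0, "d":[0, 0, 0.01]}, {"jaw":0, "d":[0, 0, 0.004]}, {"jaw":0, "d":[0, 0, 0.003]}, {"jaw":0, "d":[0, 0, 0.001]}, {"jaw":0}, {"jaw":0}]' > rows.txt && python3 nudge.py rows.txt ;echo '[{"jaw":0, "d":[0, 0, 0.001]}, {"jaw":0, "d":[0, 0, 0.001]}, {"jaw":0, "d":[0, 0, 0.001]}, {"jaw":0}, {"jaw":0}]' > rows.txt && python3 nudge.py rows.txt
```

```text
time: 13.88
tool_pos: [0.5207, -0.1783, 0.0327]
ee_rot: [-3.141, -0.001, -0.646]
wrist_force: [0.1, -0.4, -0.5]
width: 0.0005
finger_force: 0.0
time: 14.3
tool_pos: [0.5204, -0.1783, 0.0292]
ee_rot: [-3.142, 0.0, -0.646]
wrist_force: [0.6, 0.0, 0.8]
width: 0.0003
finger_force: 0.0
```

```bash
echo '[{"jaw":0, "d":[0, 0, 0.001]}, {"jaw":0, "d":[0, 0, 0.001]}, {"jaw":0, "d":[0, 0, 0.001]}, {"jaw":0}, {"jaw":0}]' > rows.txt && python3 nudge.py rows.txt ;echo '[{"jaw":0, "d":[0, 0, 0.001]}, {"jaw":0, "d":[0, 0, 0.001]}, {"jaw":0}, {"jaw":0}]' > rows.txt && python3 nudge.py rows.txt
```

```text
time: 14.72
tool_pos: [0.5206, -0.1784, 0.0277]
ee_rot: [-3.141, -0.001, -0.646]
wrist_force: [-2.0, 1.1, 6.2]
width: 0.0004
finger_force: 3.2
time: 15.05
tool_pos: [0.5207, -0.1784, 0.0276]
ee_rot: [-3.141, -0.001, -0.646]
wrist_force: [-5.4, 3.1, 14.0]
width: 0.0006
finger_force: 7.1
```

```bash
echo '[{"jaw":0, "d":[0, 0, -0.01]}, {"jaw":0, "d":[0, 0, -0.02]}, {"jaw":0, "d":[-0.02, 0, 0]}, {"jaw":0, "d":[-0.025, 0, 0]}, {"jaw":0, "d":[-0.025, 0, 0]}, {"jaw":0, "d":[-0.02, 0, 0]}, {"jaw":0}, {"jaw":0, "d":[0, 0, 0.015]}, {"jaw":0, "d":[0, 0, 0.008]}, {"jaw":0, "d":[0, 0, 0.002]}, {"jaw":0, "d":[0, 0, 0.001]}, {"jaw":0}, {"jaw":0}]' > rows.txt && python3 nudge.py rows.txt ;echo '[{"jaw":0, "d":[0, 0, 0.001]}, {"jaw":0, "d":[0, 0, 0.001]}, {"jaw":0, "d":[0, 0, 0.001]}, {"jaw":0}, {"jaw":0}]' > rows.txt && python3 nudge.py rows.txt; python3 -c "
from h import *
cas(-.035,.028,.027)"
```

```text
time: 16.13
tool_pos: [0.4492, -0.1245, 0.0285]
ee_rot: [-3.141, -0.001, -0.646]
wrist_force: [0.0, -0.2, 0.5]
width: 0.0001
finger_force: 0.0
time: 16.55
tool_pos: [0.4494, -0.1245, 0.0276]
ee_rot: [-3.141, -0.002, -0.646]
wrist_force: [-3.4, 1.6, 10.2]
width: 0.0006
finger_force: 5.1
tool delta [-0.0052  0.0005  0.0006] turn -0.0 | at [ 0.4494 -0.1245  0.0276] yaw -0.646 F [-3.4  1.6 10.2]
tcp in cassette mm -29.8 28.5 27.6
```

Both ends read 27.6 mm, so it lies flat. On to the second peeler.

```bash
echo '[{"jaw":0, "d":[0, 0, -0.01]}, {"jaw":0, "d":[0, 0, -0.03]}, {"jaw":0, "d":[0, 0, -0.03]}, {"jaw":0.05}, {"jaw":0.05, "yaw":0.046}, {"jaw":0.05, "yaw":0.046}, {"jaw":0.05}, {"jaw":0.05}]' > rows.txt && python3 nudge.py rows.txt; python3 -c "
from h import *
to([.3826,-.2893,.004],-.738)"
```

```text
time: 17.22
tool_pos: [0.4486, -0.1241, 0.0951]
ee_rot: [-3.141, 0.0, -0.737]
wrist_force: [0.3, 0.6, 0.7]
width: 0.0302
finger_force: 0.0
tool delta [0.0622 0.1667 0.0911] turn 0.001 | at [ 0.4486 -0.1241  0.0951] yaw -0.737 F [0.3 0.6 0.7]
```

```bash
echo '[{"jaw":0.05, "d":[0.01, 0.027, 0]}, {"jaw":0.05, "d":[0.01, 0.027, 0]}, {"jaw":0.05, "d":[0.01, 0.027, 0]}, {"jaw":0.05, "d":[0.01, 0.027, 0]}, {"jaw":0.05, "d":[0.01, 0.027, 0]}, {"jaw":0.05, "d":[0.0122, 0.0317, 0]}, {"jaw":0.05, "d":[0, 0, 0.02]}, {"jaw":0.05, "d":[0, 0, 0.02]}, {"jaw":0.05}, {"jaw":0.05}]' > rows.txt && python3 nudge.py rows.txt; python3 -c "
from h import *
to([.3826,-.2893,.004],-.738)
s=vision.snapshot('wrist');im=s['color'];cv2.imwrite('pics/w4.png',im[:330,100:430])"
```

```text
time: 18.05
tool_pos: [0.3815, -0.2885, 0.054]
ee_rot: [-3.141, 0.004, -0.738]
wrist_force: [0.0, -0.3, 0.0]
width: 0.0502
finger_force: 0.0
tool delta [ 0.0015 -0.0002  0.05  ] turn 0.0 | at [ 0.3815 -0.2885  0.054 ] yaw -0.738 F [ 0.  -0.3  0. ]
```

View pics/w4.png

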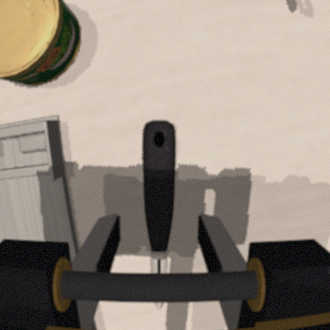

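The wrist crop shows peeler 2 at column 158, midway between the fingertips (112 and 205). I'll grasp it.

```bash
echo '[{"jaw":0.05, "d":[0.001, 0, 0.02]}, {"jaw":0.05, "d":[0, 0, 0.02]}, {"jaw":0.05, "d":[0, 0, 0.008]}, {"jaw":0.05}, {"jaw":0.05}, {"jaw":0.005}, {"jaw":0.005}, {"jaw":0.005}, {"jaw":0.005}, {"jaw":0.005}, {"jaw":0.005}]' > rows.txt && python3 nudge.py rows.txt; python3 -c "
from h import *
p,_,o=pose();print(p,o['ee_rot'], (p[:2]-[.432,-.3345])@[-.737,.675])"; echo '[{"jaw":0.005, "d":[0, 0, -0.01]}, {"jaw":0.005, "d":[0, 0, -0.025]}, {"jaw":0.005, "d":[0, 0, -0.03]}, {"jaw":0.005, "d":[0, 0, -0.03], "yaw":-0.046}, {"jaw":0.005, "yaw":-0.046}, {"jaw":0.005}, {"jaw":0.005}]' > rows.txt && python3 nudge.py rows.txt; python3 -c "
from h import *
cas(.038,-.028,.06)"
```

```text
time: 19.02
tool_pos: [0.3834, -0.2902, 0.0077]
ee_rot: [-3.142, -0.001, -0.738]
wrist_force: [-0.6, -0.3, 1.5]
width: 0.0186
finger_force: 30.0
[ 0.38335576 -0.29017798  0.00768643] [-3.14157536e+00 -7.21170251e-04 -7.38216560e-01] 0.06576816732103685
time: 19.6
tool_pos: [0.383, -0.2898, 0.1025]
ee_rot: [-3.142, 0.0, -0.647]
wrist_force: [1.2, 0.1, -1.1]
width: 0.0188
finger_force: 30.0
tool delta [ 0.0211 -0.1155  0.0425] turn -0.001 | at [ 0.383  -0.2898  0.1025] yaw -0.647 F [ 1.2  0.1 -1.1]
tcp in cassette mm 16.7 -143.4 102.5
```

```bash
echo '[{"jaw":0.005, "d":[0.0046, -0.023, 0]}, {"jaw":0.005, "d":[0.0046, -0.023, 0]}, {"jaw":0.005, "d":[0.0046, -0.023, 0]}, {"jaw":0.005, "d":[0.0046, -0.023, 0]}, {"jaw":0.005, "d":[0.0046, -0.0235, 0]}, {"jaw":0.005, "d":[0, 0, 0.02]}, {"jaw":0.005, "d":[0, 0, 0.02]}, {"jaw":0.005}, {"jaw":0.005}]' > rows.txt && python3 nudge.py rows.txt; python3 -c "
from h import *
cas(.04,-.028,.036)"
```

```text
time: 20.35
tool_pos: [0.4692, -0.2103, 0.0597]
ee_rot: [3.141, 0.006, -0.647]
wrist_force: [0.4, -0.8, -0.7]
width: 0.0185
finger_force: 30.0
tool delta [ 0.0025 -0.0001  0.0237] turn -0.001 | at [ 0.4692 -0.2103  0.0597] yaw -0.647 F [ 0.4 -0.8 -0.7]
tcp in cassette mm 37.7 -28.1 59.7
```

```bash
echo '[{"jaw":0.005, "d":[0.001, 0, 0.01]}, {"jaw":0.005, "d":[0, 0, 0.01]}, {"jaw":0.005, "d":[0, 0, 0.003]}, {"jaw":0.005, "d":[0, 0, 0.002]}, {"jaw":0.005, "d":[0, 0, 0.002]}, {"jaw":0.005}, {"jaw":0.005}]' > rows.txt && python3 nudge.py rows.txt; echo '[{"jaw":0.005, "d":[0, 0, 0.001]}, {"jaw":0.005, "d":[0, 0, 0.001]}, {"jaw":0.005}, {"jaw":0.005}]' > rows.txt && python3 nudge.py rows.txt
python3 -c "
from h import *
cas(.04,-.028,.03)"
```

```text
time: 20.93
tool_pos: [0.4722, -0.2125, 0.036]
ee_rot: [-3.141, -0.001, -0.646]
wrist_force: [-1.8, 1.2, 2.3]
width: 0.0185
finger_force: 30.0
time: 21.27
tool_pos: [0.4721, -0.2123, 0.0336]
ee_rot: [-3.141, -0.001, -0.646]
wrist_force: [-1.0, 1.4, 4.4]
width: 0.0188
finger_force: 30.0
tool delta [-0.0012  0.0001  0.0036] turn -0.0 | at [ 0.4721 -0.2123  0.0336] yaw -0.646 F [-1.   1.4  4.4]
tcp in cassette mm 41.2 -27.9 33.6
```

```bash
echo '[{"jaw":0.005, "d":[0, 0, 0.001]}, {"jaw":0.005, "d":[0, 0, 0.001]}, {"jaw":0.005, "d":[0, 0, 0.001]}, {"jaw":0.005}, {"jaw":0.005}]' > rows.txt && python3 nudge.py rows.txt
python3 -c "
from h import *
cas(.04,-.028,.03)
s=vision.snapshot('scene');a=cv2.resize(s['color'][140:240,150:330],None,fx=4,fy=4);cv2.imwrite('pics/s6c.png',a)"
```

```text
time: 21.68
tool_pos: [0.4719, -0.2122, 0.0308]
ee_rot: [-3.142, -0.0, -0.646]
wrist_force: [-3.3, 0.6, 8.3]
width: 0.0185
finger_force: 30.0
tool delta [-0.001   0.0001  0.0008] turn -0.0 | at [ 0.4719 -0.2122  0.0308] yaw -0.646 F [-3.3  0.6  8.3]
tcp in cassette mm 41.0 -27.9 30.8
```

View pics/s6c.png

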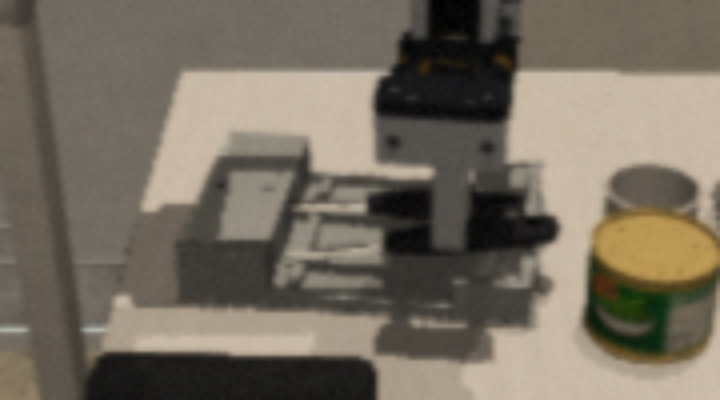

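The scene crop shows peeler 2 tilted in lane b, with the butt at (545,228) on the wall and the blade at (285,255) at the hood edge. Peeler 1 is still seated. I'll slide it in.

```bash
echo '[{"jaw":0.005, "d":[-0.001, 0, -0.0015]}, {"jaw":0.005, "d":[-0.003, 0, 0.0004]}, {"jaw":0.005, "d":[-0.003, 0, 0.0004]}, {"jaw":0.005, "d":[-0.003, 0, 0.0004]}, {"jaw":0.005, "d":[-0.003, 0, 0.0004]}, {"jaw":0.005, "d":[-0.003, 0, 0.0004]}, {"jaw":0.005}, {"jaw":0.005}]' > rows.txt && python3 nudge.py rows.txt; python3 -c "
from h import *
cas(.014,-.028,.028)"; echo '[{"jaw":0.005, "d":[-0.002, 0, 0.0003]}, {"jaw":0.005, "d":[-0.002, 0, 0.0003]}, {"jaw":0.005, "d":[-0.002, 0, 0.0002]}, {"jaw":0.005}, {"jaw":0.005}]' > rows.txt && python3 nudge.py rows.txt;python3 -c "
from h import *
cas(.014,-.028,.028)"
```

```text
time: 22.4
tool_pos: [0.46, -0.2032, 0.0302]
ee_rot: [-3.141, -0.003, -0.646]
wrist_force: [3.1, -2.2, -1.8]
width: 0.0184
finger_force: 30.0
tool delta [-0.0121  0.0001  0.0022] turn -0.0 | at [ 0.46   -0.2032  0.0302] yaw -0.646 F [ 3.1 -2.2 -1.8]
tcp in cassette mm 26.1 -27.9 30.2
time: 22.82
tool_pos: [0.4555, -0.1998, 0.0297]
ee_rot: [-3.141, -0.004, -0.646]
wrist_force: [5.1, -4.7, -0.2]
width: 0.019
finger_force: 30.0
tool delta [-0.0065  0.0001  0.0017] turn -0.0 | at [ 0.4555 -0.1998  0.0297] yaw -0.646 F [ 5.1 -4.7 -0.2]
tcp in cassette mm 20.5 -27.9 29.7
```

```bash
echo '[{"jaw":0.005, "d":[-0.002, 0, 0.0003]}, {"jaw":0.005, "d":[-0.0015, 0, 0.0003]}, {"jaw":0.005, "d":[-0.0015, 0, 0.0002]}, {"jaw":0.005}, {"jaw":0.005}, {"jaw":0.005}]' > rows.txt && python3 nudge.py rows.txt;python3 -c "
from h import *
cas(.0155,-.028,.028)"
```

```text
time: 23.32
tool_pos: [0.4525, -0.1975, 0.0296]
ee_rot: [-3.141, -0.006, -0.646]
wrist_force: [6.6, -4.6, 0.7]
width: 0.0186
finger_force: 30.0
tool delta [-0.0011  0.0001  0.0016] turn -0.0 | at [ 0.4525 -0.1975  0.0296] yaw -0.646 F [ 6.6 -4.6  0.7]
tcp in cassette mm 16.6 -27.9 29.6
```

```bash
echo '[{"jaw":0.005, "d":[-0.001, 0, 0.001]}, {"jaw":0.005, "d":[0, 0, 0.001]}, {"jaw":0.005, "d":[0, 0, 0.001]}, {"jaw":0.005, "d":[0, 0, 0.001]}, {"jaw":0.005}, {"jaw":0.005}]' > rows.txt && python3 nudge.py rows.txt;python3 -c "
from h import *
cas(.0155,-.028,.025)"
```

```text
time: 23.82
tool_pos: [0.4519, -0.197, 0.0259]
ee_rot: [-3.141, -0.007, -0.646]
wrist_force: [7.2, -4.7, 1.9]
width: 0.019
finger_force: 30.0
tool delta [-0.0003  0.0001  0.0009] turn -0.0 | at [ 0.4519 -0.197   0.0259] yaw -0.646 F [ 7.2 -4.7  1.9]
tcp in cassette mm 15.8 -27.9 25.9
```

```bash
echo '[{"jaw":0.005, "d":[0, 0, 0.0015]}, {"jaw":0.005, "d":[0, 0, 0.0015]}, {"jaw":0.005, "d":[0, 0, 0.001]}, {"jaw":0.005}, {"jaw":0.005}]' > rows.txt && python3 nudge.py rows.txt;python3 -c "
from h import *
cas(.0155,-.028,.019)"; echo '[{"jaw":0.005, "d":[0, 0, 0.0015]}, {"jaw":0.005, "d":[0, 0, 0.001]}, {"jaw":0.005, "d":[0, 0, 0.0005]}, {"jaw":0.005}, {"jaw":0.005}]' > rows.txt && python3 nudge.py rows.txt;python3 -c "
from h import *
cas(.0155,-.028,.019)"
```

```text
time: 24.23
tool_pos: [0.4518, -0.1969, 0.0217]
ee_rot: [-3.141, -0.006, -0.646]
wrist_force: [5.6, -4.0, 1.7]
width: 0.0188
finger_force: 30.0
tool delta [-0.0002  0.0001  0.0027] turn -0.0 | at [ 0.4518 -0.1969  0.0217] yaw -0.646 F [ 5.6 -4.   1.7]
tcp in cassette mm 15.7 -27.9 21.7
time: 24.65
tool_pos: [0.4517, -0.1968, 0.0187]
ee_rot: [-3.141, -0.006, -0.646]
wrist_force: [5.2, -4.0, 1.5]
width: 0.0185
finger_force: 30.0
tool delta [-0.0001  0.0001 -0.0003] turn -0.0 | at [ 0.4517 -0.1968  0.0187] yaw -0.646 F [ 5.2 -4.   1.5]
tcp in cassette mm 15.6 -27.9 18.7
```

```bash
echo '[{"jaw":0.005, "d":[0, 0, 0.001]}, {"jaw":0.005, "d":[0.0015, 0, 0.0003]}, {"jaw":0.005, "d":[0.0015, 0, 0.0002]}, {"jaw":0.005, "d":[0.001, 0, 0]}, {"jaw":0.005}, {"jaw":0.04}, {"jaw":0.04}, {"jaw":0.04}, {"jaw":0.04}, {"jaw":0.04, "d":[0, 0, -0.015]}, {"jaw":0.04, "d":[0, 0, -0.02]}, {"jaw":0.04, "d":[0, 0, -0.01]}, {"jaw":0.0}, {"jaw":0.0}, {"jaw":0.0}, {"jaw":0.0}]' > rows.txt && python3 nudge.py rows.txt;python3 -c "
from h import *
cas(.060,-.028,.035)"
```

```text
time: 25.98
tool_pos: [0.4518, -0.1972, 0.0593]
ee_rot: [3.141, 0.003, -0.646]
wrist_force: [0.3, -0.1, 0.2]
width: 0.0171
finger_force: 0.0
tool delta [ 0.0441 -0.0001  0.0242] turn -0.0 | at [ 0.4518 -0.1972  0.0593] yaw -0.646 F [ 0.3 -0.1  0.2]
tcp in cassette mm 15.9 -28.1 59.3
```

```bash
echo '[{"jaw":0, "d":[0.015, 0, 0]}, {"jaw":0, "d":[0.015, 0, 0]}, {"jaw":0, "d":[0.0135, 0, 0]}, {"jaw":0}, {"jaw":0, "d":[0, 0, 0.014]}, {"jaw":0, "d":[0, 0, 0.01]}, {"jaw":0, "d":[0, 0, 0.003]}, {"jaw":0, "d":[0, 0, 0.001]}, {"jaw":0, "d":[0, 0, 0.001]}, {"jaw":0}, {"jaw":0}]' > rows.txt && python3 nudge.py rows.txt ;echo '[{"jaw":0, "d":[0, 0, 0.001]}, {"jaw":0, "d":[0, 0, 0.001]}, {"jaw":0, "d":[0, 0, 0.001]}, {"jaw":0}, {"jaw":0}]' > rows.txt && python3 nudge.py rows.txt
```

```text
time: 26.9
tool_pos: [0.4877, -0.224, 0.0322]
ee_rot: [-3.141, -0.001, -0.646]
wrist_force: [-0.4, -0.2, 0.4]
width: 0.0003
finger_force: 0.0
time: 27.32
tool_pos: [0.4874, -0.2239, 0.0286]
ee_rot: [-3.141, 0.0, -0.646]
wrist_force: [0.2, -0.0, 0.4]
width: 0.0005
finger_force: 0.0
```

```bash
echo '[{"jaw":0, "d":[0, 0, 0.001]}, {"jaw":0, "d":[0, 0, 0.001]}, {"jaw":0, "d":[0, 0, 0.001]}, {"jaw":0, "d":[0, 0, 0.001]}, {"jaw":0}, {"jaw":0}]' > rows.txt && python3 nudge.py rows.txt
```

```text
time: 27.82
tool_pos: [0.4877, -0.2241, 0.0276]
ee_rot: [-3.142, -0.001, -0.646]
wrist_force: [-4.9, 3.2, 12.8]
width: 0.0002
finger_force: 6.4
```

```bash
echo '[{"jaw":0, "d":[0, 0, -0.01]}, {"jaw":0, "d":[0, 0, -0.02]}, {"jaw":0, "d":[-0.02, 0, 0]}, {"jaw":0, "d":[-0.025, 0, 0]}, {"jaw":0, "d":[-0.025, 0, 0]}, {"jaw":0, "d":[-0.02, 0, 0]}, {"jaw":0}, {"jaw":0, "d":[0, 0, 0.015]}, {"jaw":0, "d":[0, 0, 0.008]}, {"jaw":0, "d":[0, 0, 0.002]}, {"jaw":0, "d":[0, 0, 0.001]}, {"jaw":0}, {"jaw":0}]' > rows.txt && python3 nudge.py rows.txt ;echo '[{"jaw":0, "d":[0, 0, 0.001]}, {"jaw":0, "d":[0, 0, 0.001]}, {"jaw":0, "d":[0, 0, 0.001]}, {"jaw":0}, {"jaw":0}]' > rows.txt && python3 nudge.py rows.txt; echo '[{"jaw":0, "d":[0, 0, -0.01]}, {"jaw":0, "d":[0, 0, -0.03]}, {"jaw":0, "d":[0, 0, -0.03]}, {"jaw":0, "d":[0, 0, -0.03]}, {"jaw":0, "d":[-0.02, -0.035, -0.02]}, {"jaw":0, "d":[-0.02, -0.035, 0]}, {"jaw":0, "d":[-0.02, -0.035, 0]}, {"jaw":0, "d":[0, -0.035, 0]}, {"jaw":0, "d":[0, -0.035, 0]}, {"jaw":0, "d":[0, -0.035, 0]}, {"jaw":0}, {"jaw":0}]' > rows.txt && python3 nudge.py rows.txt
python3 -c "
from h import *
s=vision.snapshot('top');a=cv2.resize(s['color'][105:255,150:340],None,fx=4,fy=4,interpolation=cv2.INTER_CUBIC)
cv2.imwrite('pics/end.png',cv2.convertScaleAbs(a,alpha=1.4))"
```

```text
time: 28.9
tool_pos: [0.4161, -0.1701, 0.0289]
ee_rot: [-3.141, -0.0, -0.646]
wrist_force: [-0.2, -0.2, -0.4]
width: 0.0003
finger_force: 0.0
time: 29.32
tool_pos: [0.4162, -0.1701, 0.0276]
ee_rot: [-3.141, -0.002, -0.646]
wrist_force: [-3.1, 2.1, 8.7]
width: 0.0006
finger_force: 4.2
time: 30.32
tool_pos: [0.4942, 0.0323, 0.1443]
ee_rot: [3.141, 0.0, -0.643]
wrist_force: [0.0, 0.7, 0.3]
width: 0.0006
finger_force: 0.0
```

View pics/end.png

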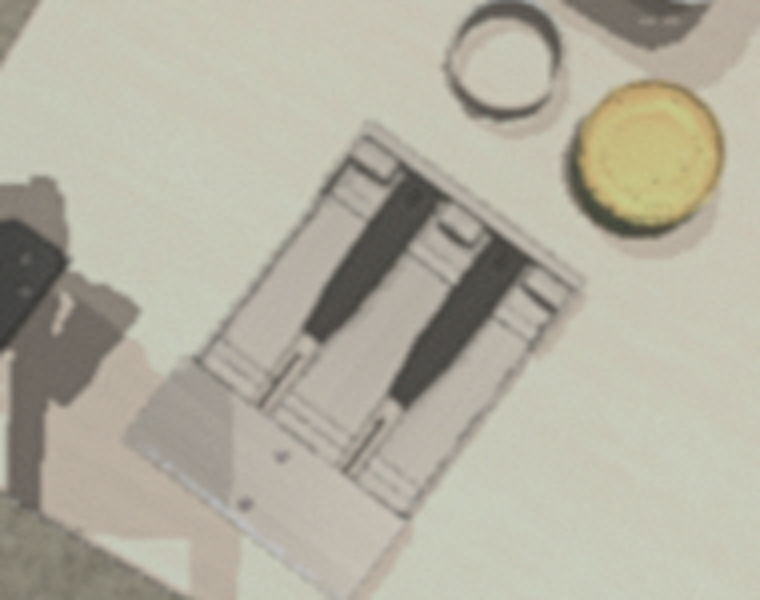

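The top view shows both peelers in their lanes, butts at (415,185) and (510,250) inside the end wall and blades under the hood. The tin has not moved from (650,155), and the arm is clear.

```bash
python3 -c "
from bench import robot, vision, job
print(job.close_job())"
```

```text
the job is handed in; nothing more can be done
None
```

Both peelers are in the cassette, one per lane, released and flat on the ribs with blades under the hood and butts inside the end wall; the tin was not moved, and I handed the job in at about 30 s.

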